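# Build the pipe test stack on the stud plate

## Task

Build up a pipe test stack on the round plate with the four upright studs. First lower the dark grey flange whose bolt holes line up with the studs over them, hub upwards, until it lies flat on the plate; then stand the black pipe over the flange's hub, plug the aluminium cap into the pipe's upper end, and last put the dark steel ring over the cap's knob so that it rests on the cap's rim. Everything must sit fully home and upright, and the other flange, the calliper, the jar and the screwdriver stay where they lie.

Things in the scene. Friction and masses are not known exactly. Their poses are not given: they have to be found in the camera images.
- stud_plate: Target, fixed to the bench: round aluminium plate 132 mm across, 12 mm thick, with four dark upright studs on an 86 mm circle, on its +x, +y, -x and -y axes. Studs 10 mm thick, rising 22 mm above the plate (34 mm above the bench), the last 5 mm tapering to 4 mm. Origin: centre of its underside, z up.
- flange_four: Dark grey plastic flange, FOUR 17 mm through holes on an 86 mm circle, on its +x, +y, -x, -y axes; 0.3 kg. Disc 120 mm across, 2 to 12 mm above the origin, on a 58 mm raised face. Hub (grip here) 40 mm diameter, 12 to 42 mm up; fingertips 24 mm up clear the studs. Origin: centre of underside, z up; lies hub up. Seated: origin 12 mm above the plate's.
- flange_three: Dark grey plastic flange, same disc (120 mm) and hub as the other but with THREE bolt holes 120 degrees apart (first on its +x axis) on the same 86 mm circle: it does not fit the four studs. Stays where it lies. Origin: centre of the underside, z up.
- pipe: Short black plastic pipe standing on end, 60 mm outside diameter, 48 mm bore, 60 mm long, open at both ends, 0.12 kg. Origin: centre of its lower end, z along the pipe, up. In place it stands around the hub on the flange's disc, its origin 12 mm above the flange's origin.
- cap: Aluminium end cap standing spigot down, 0.25 kg: spigot 38 mm in diameter and 14 mm long (its foot tapers to 34 mm), above it a rim 66 mm across and 8 mm thick (14 to 22 mm above the origin), above that a round knob 24 mm in diameter from 22 to 50 mm. Origin: centre of the spigot's foot, z up. In place the rim rests on the pipe's upper end, its origin 46 mm above the pipe's origin.
- ring: Dark steel ring lying flat, 60 mm outside diameter, 34 mm hole, 24 mm high, 0.35 kg. Origin: centre of its underside, z up. In place it lies on the cap's rim around the knob, its origin 22 mm above the cap's origin.
- calliper: Digital calliper lying on the bench, 170 mm long, up to 12 mm high; not to be disturbed. Origin: middle of its bar, underside; x along the bar.
- jar: Amber glass jar with white cap, 60 mm across, 65 mm high; not to be disturbed. Origin: centre of its underside.
- screwdriver: Screwdriver lying on the bench, about 200 mm long, up to 26 mm high; not to be disturbed. Origin: underside near its middle; x from handle to tip.
Not all that is in view belongs to the job. Of the things that look like the pipe, take the one that is farthest to the robot's right at the start.

How it is judged:
By the outcome, as a careful person would: the job done as asked, in the order asked, and still so for the second after the job is handed in, with the robot touching nothing.
It also fails if it takes over 120 s, if anything falls off the work surface, if the arm or the gripper's body presses on something with over 40 N, if the wrist force passes 120 N, or if a joint passes its speed limit or range.

## Robot

A 6-joint arm with a two-finger parallel gripper is mounted at the origin on the work surface. World frame = base frame: x ahead of the robot, y to its left, z up, the work surface at z = 0. Lengths are in m, angles in rad, forces in N, time in s.
With the tool pointing down it reaches from about 0.375 to 0.975 m from the base axis. Payload 3.8 kg.
Tool frame: the origin (TCP) lies at the very end of the fingers, on their centre line; the grasp point (between the pads) lies 19 mm behind it; z points along the fingers, y is the line along which they close (so a half turn about z gives the same grasp; the last joint's range is limited). The gripper opens to 85 mm and grips with 20 to 120 N. Pads are 22 mm wide; open, the fingers measure 114 mm over their backs; the gripper's body (76 mm by 85 mm) begins 54 mm behind the grasp point. The pads swing forward as they close: fully open they stand 13 mm farther back than shut.
Start: joints at [-0.037, 0.264, 1.604, -0, 1.274, -0.037], TCP at [0.675, -0, 0.231] pointing down, gripper open.
Joint ranges: [-2.63, 2.63], [-0.94, 2.18], [0.31, 2.57], [-1.31, 4.45], [0, 2.66], [-2.55, 2.55]. Speed limits (rad/s): [2.57, 2.57, 3.14, 3.14, 3.14, 3.14].

## Interface

Orientations are given as a rotation vector (axis times angle).
In Python, from workcell import bot gives the robot as it stands.
- The arm moves only by the shell command python3 -m creep 'ROWS' [FORCE]. ROWS is JSON, a list of rows, each a list of 5 numbers: the shift along the tool's x, y, z in units of 0.05 m (1.0 is 0.05 m), then the turn about the tool's z in units of 0.1 rad (1.0 is 0.1 rad), then the opening, from 0 (shut) to 1 (fully open). In form: [[tx, ty, tz, spin, hand], ...]. A call has 1 to 20 rows; each row shifts and turns the commanded pose from where the row before left it, along the tool's axes as they then stand; what a row does not reach is not made up. A row lasts 1/8 s, in which the tool goes at most 62.5 mm and 10.7 degrees, less where a joint would pass 70% of its speed; a pose out of reach is approached as far as the arm can. A call with a number of a shift or a turn outside -1 to 1 is refused whole. A call with a gripper value outside its range is refused whole. The fingers move at their own pace and stop on an object; FORCE is the grip in N (left out, the last holds). Time passes only in rows, so rows that do not move let the fingers close. It gives the time, the measured TCP pose, the force, the opening and the grip force at its end, in the units of the state.
- bot.read_state(): the state, without advancing time (a new reading comes with each control period).
- bot.read_camera(name): name is "scene" or "side" or "wrist"; returns a dict with "pixels" (384x512x3 uint8, red, green, blue), "vfov" (degrees; the focal length in pixels is half the picture's height over the tangent of half this angle, whatever the lens; pixels are square), "cx", "cy" (the principal point, pixels), "world_to_cam" (4x4, takes a point from world to camera coordinates). Camera axes: x right, y down, z forward; pixel columns grow to the right and rows downward; lengths in m; the calibration is good to about 2 mm. A picture is of the moment at which its call begins. There is no depth.
- bot.finish_job(): hands the job in; it is judged then, once.
Trained networks look in a picture, given as the dict that the camera call returned (one of the last four; its "shot" number tells which), for a name from the list of things; names that differ only in an ending like _2 or _b are one class to them, and where a whole thing is asked for, a point or a joint stands for the part that bears it (a point fixed in the world has none). Each returns a list of dicts, best first, with "score" (0 to 1); they miss things now and then, are a little off and sometimes report something else, mostly with a low value. They report only what shows in the picture. A call takes as long as a camera call. They do not tell look-alikes from the thing itself.
- bot.look_for(target, picture): "bbox" ([left, top, right, bottom] in pixels, round what is visible of it).
- bot.regions_of(target, picture): "mask" (384x512 bool, what is visible of it) and "bbox" ([left, top, right, bottom] in pixels, round what is visible of it).
The state is a dict: "time": time; "q": joint angles; "joint_vel": joint speeds; "joint_torque": joint torques, N m; "tool_pos": TCP position; "tcp_rot": TCP orientation; "wrist_force": force on the tool from outside, world axes, zero at the start; "torque": the same for the moment, N m; "width": opening from 0.0 (shut) to 1.0 (fully open); "grip_force": force on a finger pad.
Only numpy, scipy, OpenCV 4.12 (cv2) and the standard library are available. Lean on these libraries where they do the work, as an engineer would, in place of code of your own. Each camera call takes 0.05 s, during which the arm holds its last target. There are 200 camera calls.

## Working session

There is one attempt and no reset: what is moved stays moved. The work goes in short steps, Python scripts to look and compute and a shell command to move; the robot and the scene stay as the last step left them, time stands still between calls to the robot, and variables do not carry over. Pictures are saved under pics/ and viewed, at most 14 in all, crops included, and the job is handed in when it is done.

```bash
ls; mkdir -p pics; cat > h.py <<'E'
import numpy as np, cv2
from workcell import bot
from scipy.spatial.transform import Rotation as R
def cam(n):
    return bot.read_camera(n)
def save(p,f,crop=None,s=1):
    im=p["pixels"][:,:,::-1]
    if crop: im=im[crop[1]:crop[3],crop[0]:crop[2]]
    cv2.imwrite("pics/"+f,cv2.resize(im,None,fx=s,fy=s,interpolation=cv2.INTER_CUBIC))
def foc(p): return p["pixels"].shape[0]/2/np.tan(np.radians(p["vfov"])/2)
def ray(p,u,v,z):
    T=np.array(p["world_to_cam"]);f=foc(p)
    d=T[:3,:3].T@np.array([(u-p["cx"])/f,(v-p["cy"])/f,1]);c=-T[:3,:3].T@T[:3,3]
    return c+d*(z-c[2])/d[2]
def proj(p,X):
    T=np.array(p["world_to_cam"]);X=np.atleast_2d(X)@T[:3,:3].T+T[:3,3]
    return X[:,:2]/X[:,2:]*foc(p)+[p["cx"],p["cy"]]
E
python3 - <<'E'
from h import *
for n in ["scene","side","wrist"]:
    p=cam(n); save(p,n+"0.png",s=1.5)
    T=np.array(p["world_to_cam"]);print(n,p["vfov"],p["cx"],p["cy"],(-T[:3,:3].T@T[:3,3]).round(3),p.keys())
    for t in ["stud_plate","flange_four","flange_three","pipe","cap","ring","calliper","jar","screwdriver"]:
        print(t,[(round(r["score"],2),np.round(r["bbox"]).tolist()) for r in bot.look_for(t,p)])
print(bot.read_state())
E
```

```text
pics
scene 48.81418229765977 252.89154308143296 190.57414041024322 [1.371 0.625 1.049] dict_keys(['pixels', 'vfov', 'cx', 'cy', 'world_to_cam', 'shot'])
stud_plate [(0.69, [219.0, 206.0, 260.0, 234.0])]
flange_four [(0.84, [281.0, 240.0, 315.0, 274.0])]
flange_three [(0.57, [171.0, 182.0, 205.0, 207.0])]
pipe [(0.88, [290.0, 169.0, 308.0, 191.0]), (0.86, [251.0, 178.0, 268.0, 199.0]), (0.74, [271.0, 185.0, 289.0, 208.0])]
cap []
ring [(0.74, [169.0, 180.0, 204.0, 205.0]), (0.56, [311.0, 210.0, 328.0, 228.0])]
calliper [(0.6, [353.0, 254.0, 398.0, 293.0])]
jar [(0.87, [141.0, 144.0, 158.0, 166.0])]
screwdriver []
side 45.55113331155844 262.931823219405 187.6072688130133 [-0.095 -0.742  1.248] dict_keys(['pixels', 'vfov', 'cx', 'cy', 'world_to_cam', 'shot'])
stud_plate [(0.74, [310.0, 201.0, 344.0, 233.0])]
flange_four [(0.85, [223.0, 128.0, 259.0, 155.0])]
flange_three [(0.72, [310.0, 201.0, 345.0, 233.0]), (0.57, [260.0, 163.0, 298.0, 196.0])]
pipe [(0.94, [238.0, 193.0, 261.0, 214.0]), (0.71, [195.0, 190.0, 217.0, 218.0]), (0.64, [222.0, 173.0, 245.0, 198.0])]
cap [(0.75, [289.0, 24
[... 695 characters left out ...]
wdriver []
{'time': 1.5, 'q': array([-3.68983068e-02,  2.63915384e-01,  1.60401012e+00, -2.19769415e-05,
        1.27367433e+00, -3.69414590e-02]), 'joint_vel': array([ 0.00184245,  0.00052842,  0.00055201,  0.00077138, -0.00087218,
        0.00035168]), 'joint_torque': array([ 9.73439746e-04, -5.15049970e+01, -3.67708504e+01,  2.86946433e-04,
        1.00334273e-03,  8.79954712e-06]), 'tool_pos': array([ 6.74997945e-01, -7.94201550e-06,  2.31263868e-01]), 'tcp_rot': array([ 2.22138000e+00,  2.22149015e+00, -3.18633215e-05]), 'wrist_force': array([-0.8660377 , -0.51571852, -0.14795168]), 'torque': array([-0.00708017, -0.06563456,  0.04170409]), 'grip_force': 0.0, 'width': 0.9994278449152506}
```

View pics/scene0.png

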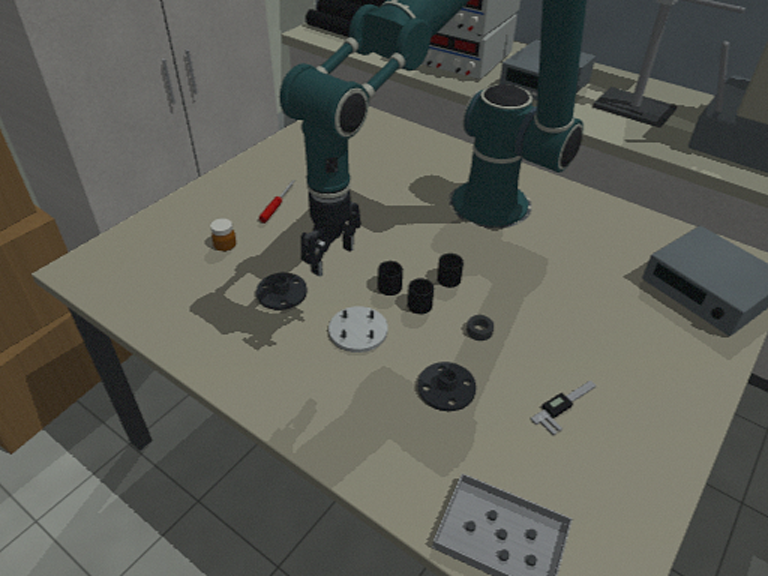

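View pics/side0.png

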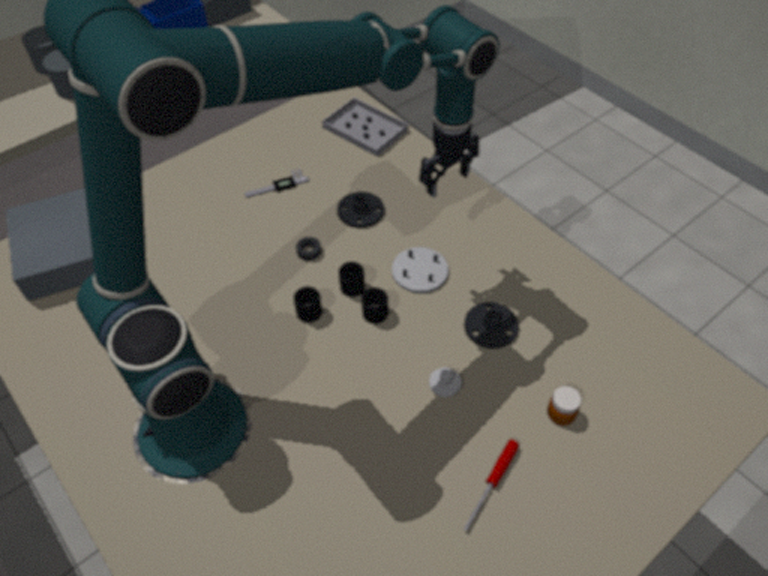

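View pics/wrist0.png

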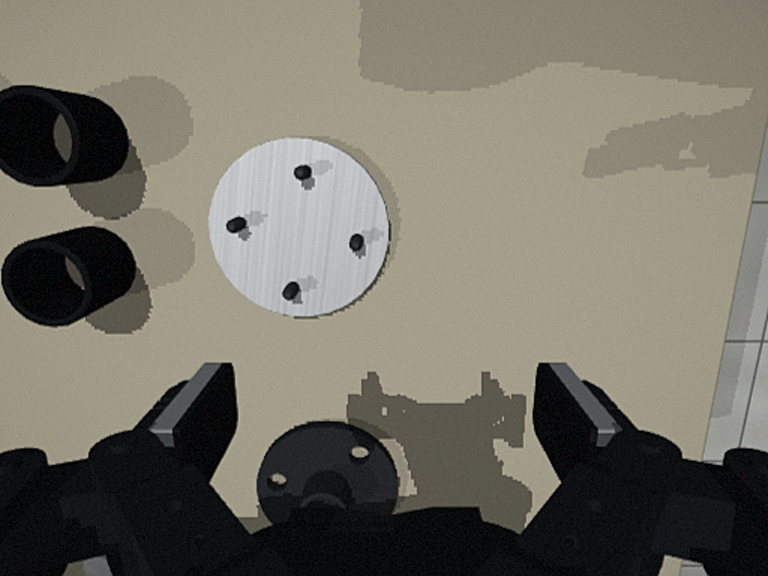

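Scene view: the robot faces the camera, with the plate at (239,219). The two flanges are at (188,194) and (298,257), and the three black pipes at (260,188), (280,196) and (299,180). The ring is at (320,218), and the cap shows only in the side view at (297,254). The wrist view shows the plate's studs and one flange, partly hidden.

```bash
cat >> h.py <<'E'
def loc(p,t,h,i=0,box=None):
    """rough centre: rays through bbox centre at half height"""
    out=[]
    for r in bot.look_for(t,p):
        b=r["bbox"]; out.append((round(r["score"],2),ray(p,(b[0]+b[2])/2,(b[1]+b[3])/2,h/2)[:2].round(3).tolist()))
    return out
E
python3 - <<'E'
from h import *
H=dict(stud_plate=.012,flange_four=.02,flange_three=.02,pipe=.06,cap=.04,ring=.024,calliper=.012,jar=.065,screwdriver=.026)
ps={}
for n in ["scene","side","wrist"]:
    p=cam(n); ps[n]=p
    for t in H: print(n,t,loc(p,t,H[t]))
a=ps["scene"]["pixels"][160:290,160:340]; b=ps["side"]["pixels"][110:280,180:360]
a=cv2.resize(a[:,:,::-1],None,fx=2.2,fy=2.2*600/572,interpolation=3)
b=cv2.resize(b[:,:,::-1],None,fx=2.2,fy=2.2,interpolation=3)
h=max(a.shape[0],b.shape[0]); im=np.zeros((h,a.shape[1]+b.shape[1],3),np.uint8); im[:a.shape[0],:a.shape[1]]=a; im[:b.shape[0],a.shape[1]:]=b
im=np.clip(im.astype(float)*1.8,0,255).astype(np.uint8)
cv2.imwrite("pics/crop1.png",im); print(im.shape)
E
```

```text
scene stud_plate [(0.97, [0.611, 0.01])]
scene flange_four [(0.65, [0.629, 0.256])]
scene flange_three [(0.62, [0.629, -0.21]), (0.57, [0.45, -0.023])]
scene pipe [(0.9, [0.458, 0.069]), (0.61, [0.464, -0.012]), (0.56, [0.342, 0.077])]
scene cap []
scene ring [(0.76, [0.46, 0.236]), (0.31, [0.637, -0.206])]
scene calliper [(0.59, [0.534, 0.473])]
scene jar [(0.76, [0.588, -0.444])]
scene screwdriver [(0.37, [0.617, 0.016])]
side stud_plate [(0.76, [0.614, 0.002])]
side flange_four [(0.71, [0.629, 0.248])]
side flange_three [(0.57, [0.618, -0.217])]
side pipe [(0.57, [0.343, 0.075]), (0.55, [0.455, -0.025]), (0.54, [0.465, 0.067])]
side cap [(0.51, [0.445, -0.263]), (0.23, [0.596, -0.005])]
side ring [(0.69, [0.444, 0.223])]
side calliper [(0.55, [0.523, 0.464])]
side jar [(0.58, [0.577, -0.456]), (0.47, [0.44, -0.274])]
side screwdriver [(0.82, [0.366, -0.477])]
wrist stud_plate [(0.88, [0.612, 0.008])]
wrist flange_four []
wrist flange_three [(0.98, [0.628, -0.2])]
wrist pipe [(0.89, [0.466, 0.072]), (0.58, [0.452, -0.026])]
wrist cap [(0.68, [0.428, -0.287])]
wrist ring []
wrist calliper []
wrist jar []
wrist screwdriver []
(374, 792, 3)
```

View pics/crop1.png

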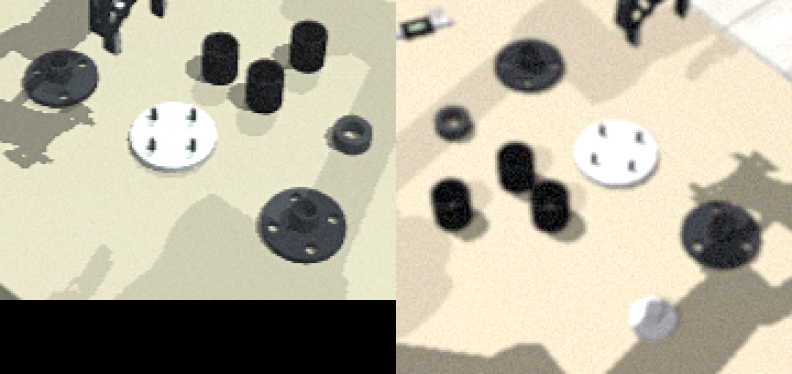

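Crop: the flange at scene (298,257) shows four holes, so it is flange_four, at about (0.629, 0.25). The flange at (188,194) shows three and stays. The three pipes are at scene (260,188), (280,196) and (299,180), with y ≈ -0.02, +0.07 and +0.076. The robot's right is -y, so the one at (260,188), world (0.455,-0.023), is the right pipe. Next I'll look at flange_four from above.

```bash
python3 -m creep '[[0.85,-0.23,0,0,1],[0.85,-0.23,0,0,1],[0.85,-0.23,0,0,1],[0.85,-0.23,0,0,1],[0,0,0,0,1],[0,0,0,0,1]]' 40
python3 - <<'E'
from h import *
p=cam("wrist"); save(p,"w1.png",s=1.5)
T=np.array(p["world_to_cam"]);print((-T[:3,:3].T@T[:3,3]).round(3),T[:3,:3].round(3))
for t in ["flange_four","stud_plate"]:
    for r in bot.regions_of(t,p): print(t,r["score"],r["bbox"])
E
```

```text
time: 3.75
tool_pos: [0.6291, 0.1698, 0.2313]
tcp_rot: [2.22, 2.222, -0.0]
wrist_force: [-0.0, -0.0, 0.4]
width: 0.999
grip_force: 0.0
[0.63  0.235 0.373] [[ 1.     0.     0.   ]
 [ 0.    -0.964  0.267]
 [ 0.001 -0.267 -0.964]]
flange_four 0.81 [200.0, 19.3, 316.4, 143.8]
stud_plate 0.63 [186.1, 237.2, 297.3, 338.1]
```

View pics/w1.png

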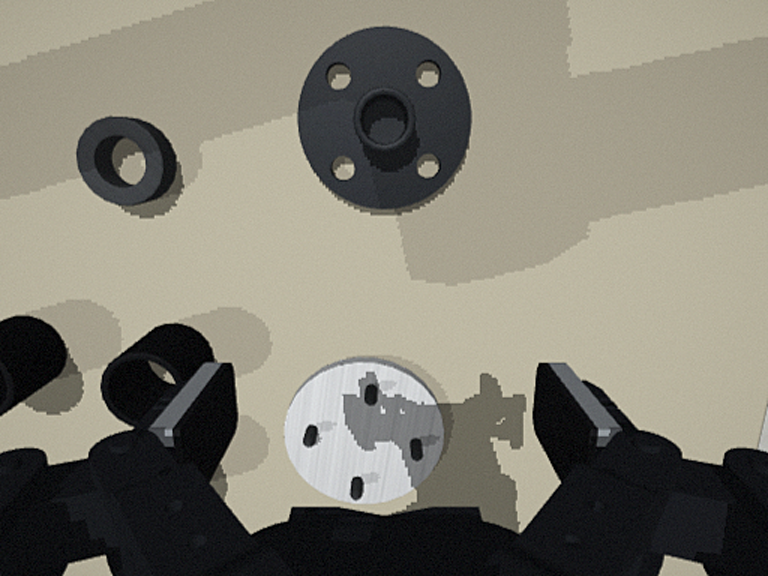

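The wrist view shows flange_four at (256,80) with holes at (226,50), (285,49), (229,111) and (285,110). The ring is at (84,107) and the plate with its studs at (242,290). Now I'll fit the poses.

```bash
cat >> h.py <<'E'
from scipy.optimize import least_squares
def fit4(p,uv,z,x0,r=.043):
    uv=np.array(uv,float)
    def f(s):
        a=s[2]+np.arange(4)*np.pi/2
        q=proj(p,np.c_[s[0]+r*np.cos(a),s[1]+r*np.sin(a),np.full(4,z)])
        D=np.linalg.norm(uv[:,None]-q[None],axis=2)
        return (uv-q[D.argmin(1)]).ravel()
    best=min((least_squares(f,[*x0,k]) for k in np.arange(0,1.57,.2)),key=lambda r:r.cost)
    s=best.x; return s[:2].round(4),round(np.degrees(s[2])%90,1),"rms",round(np.sqrt(best.cost/2),2)
E
python3 - <<'E'
from h import *
p=cam("wrist")
print("flange",fit4(p,np.array([[339.5,76],[427.5,74],[343.5,167],[428,165.5]])/1.5,.012,(.63,.25)))
print("plate",fit4(p,np.array([[371,394],[310,436],[417,449],[356,488]])/1.5,.023,(.61,.01)))
p0=dict(p); T=np.array(p["world_to_cam"]); c=-T[:3,:3].T@T[:3,3]+[.675-.6291,-.1698,0]; T2=T.copy();T2[:3,3]=-T[:3,:3]@c; p0["world_to_cam"]=T2
print("plate0",fit4(p0,np.array([[302.5,173],[236,225],[357,242],[291,291]])/1.5,.023,(.61,.01)))
# mask-based centre: disc outline
for t,z,rr in [("flange_four",.012,.06),("stud_plate",.012,.066)]:
    m=bot.regions_of(t,p)[0]
    e=cv2.fitEllipse(cv2.convexHull(np.argwhere(m["mask"])[:,::-1].astype(np.int32)));print(t,e,ray(p,*e[0],z))
for r in bot.regions_of("ring",p):print("ring",r["score"],r["bbox"])
E
```

```text
flange (array([0.6302, 0.2509]), np.float64(46.2), 'rms', np.float64(0.87))
plate (array([0.613 , 0.0068]), np.float64(81.6), 'rms', np.float64(0.28))
plate0 (array([0.6137, 0.0052]), np.float64(81.7), 'rms', np.float64(0.33))
flange_four ((255.60150146484375, 77.49869537353516), (115.67142486572266, 122.40862274169922), 0.1011408120393753) [0.62941207 0.25452048 0.012     ]
stud_plate ((242.89356994628906, 286.52593994140625), (98.58935546875, 107.81526947021484), 91.00736236572266) [0.61328425 0.01145547 0.012     ]
ring 0.75 [51.4, 77.6, 116.0, 138.3]
```

```bash
python3 -m creep '[[0.81,0.01,0,0,1],[0.81,0.01,0,0,1],[0,0,0.8,0,1],[0,0,0.8,0,1],[0,0,0.8,0,1],[0,0,0.8,0,1],[0,0,0.6,0,1],[0,0,0.34,0,1],[0,0,0,0,1],[0,0,0,0,1]]' 50 && python3 -m creep '[[0,0,0,0,0],[0,0,0,0,0],[0,0,0,0,0],[0,0,0,0,0],[0,0,0,0,0],[0,0,0,0,0],[0,0,0,0,0],[0,0,0,0,0]]' 50; python3 - <<'E'
from h import *
p=cam("wrist"); save(p,"w2.png",s=1.5)
E
```

```text
time: 5.35
tool_pos: [0.6313, 0.2514, 0.0259]
tcp_rot: [2.221, 2.22, 0.004]
wrist_force: [0.2, 0.3, 0.0]
width: 1.0
grip_force: 0.0
time: 6.35
tool_pos: [0.6305, 0.2513, 0.0257]
tcp_rot: [2.221, 2.221, 0.002]
wrist_force: [-1.8, -0.7, 5.4]
width: 0.446
grip_force: 50.4
```

View pics/w2.png

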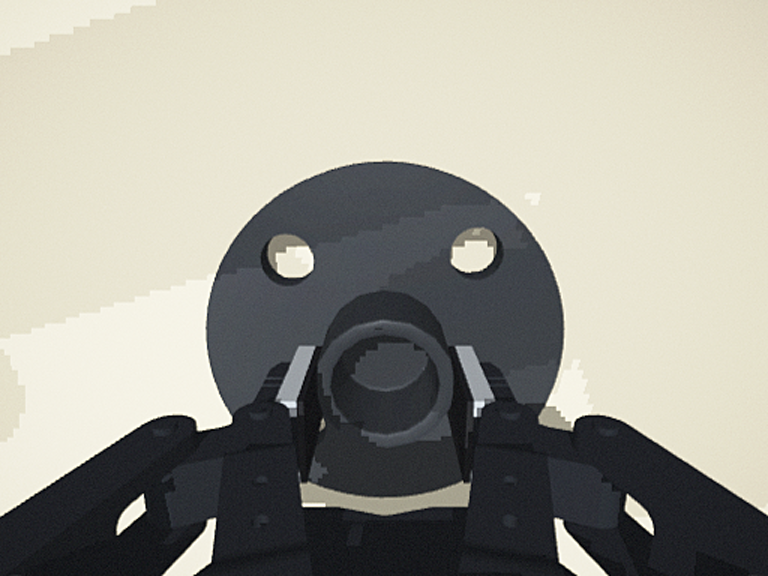

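The flange is gripped at the hub. Its front holes show at (192,172) and (317,168).

```bash
python3 - <<'E'
from h import *
p=cam("wrist")
s=bot.read_state();print(s["tool_pos"].round(4),s["tcp_rot"].round(4),s["width"])
# rim points of holes via bright/dark contour is lit-dependent; use read-off centres
for z in (.012,.0135): print(fit4(p,np.array([[288,258.5],[476.5,252.5]])/1.5,z,(.63,.25)))
E
python3 -m creep '[[0,0,-0.3,0,0],[0,0,-0.8,0,0],[0,0,-0.8,0,0],[-0.5,0,-0.4,-1,0],[-0.8,-0.05,0,-1,0],[-0.8,-0.1,0,-1,0],[-0.8,-0.1,0,-1,0],[-0.5,-0.1,0,-1,0],[0,0,0,-1,0],[0,0,0,0,0],[0,0,0,0,0]]' 50
```

```text
[0.6305 0.2513 0.0257] [2.2212e+00 2.2212e+00 1.8000e-03] 0.44385235141929974
(array([0.6313, 0.2529]), np.float64(46.8), 'rms', np.float64(0.52))
(array([0.6313, 0.2532]), np.float64(46.8), 'rms', np.float64(0.96))
time: 7.82
tool_pos: [0.6464, 0.0813, 0.1391]
tcp_rot: [-1.467, -2.777, 0.0]
wrist_force: [0.2, 0.8, -3.2]
width: 0.448
grip_force: 51.2
```

```bash
cat >> h.py <<'E'
def go(x,y,z=None,yaw=None):
    s=bot.read_state();M=R.from_rotvec(s["tcp_rot"]).as_matrix();P=s["tool_pos"]
    d=M.T@(np.array([x,y,P[2] if z is None else z])-P)/.05
    a=np.degrees(np.arctan2(M[1,0],M[0,0]))
    print("units",d.round(2),"toolx yaw",a.round(2), "spin" ,None if yaw is None else round(np.radians(a-yaw)/.1,2),"P",P.round(4),"F",s["wrist_force"].round(1),"w",round(s["width"],3))
E
python3 -c "
from h import *
go(.6143,.0048,.085,90+35.2)"
```

```text
units [-0.9  -1.39  1.08] toolx yaw 124.31 spin -0.16 P [0.6464 0.0813 0.1391] F [ 0.2  0.8 -3.2] w 0.448
```

```bash
python3 -m creep '[[-0.45,-0.69,0,-0.16,0],[-0.45,-0.70,0,0,0],[0,0,0.54,0,0],[0,0,0.54,0,0],[0,0,0,0,0],[0,0,0,0,0],[0,0,0,0,0]]' 50
python3 - <<'E'
from h import *
go(.6143,.0048,.085,90+35.2)
p=cam("wrist"); save(p,"w3.png",s=1.5)
E
```

```text
time: 8.7
tool_pos: [0.6168, 0.0047, 0.0871]
tcp_rot: [1.442, 2.788, 0.002]
wrist_force: [0.5, -0.9, -3.5]
width: 0.444
grip_force: 51.6
units [ 0.03 -0.04  0.04] toolx yaw 125.31 spin 0.02 P [0.6168 0.0047 0.0871] F [ 0.5 -0.9 -3.5] w 0.444
```

View pics/w3.png

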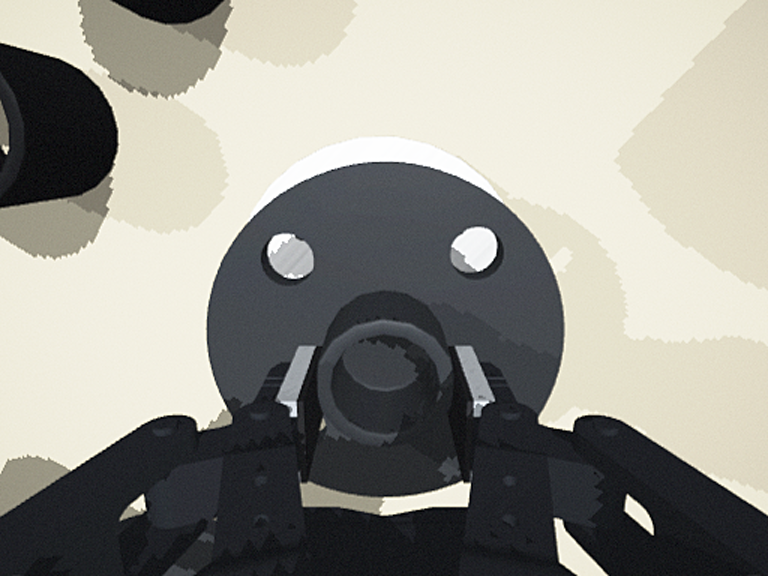

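The flange is held level over the plate; the studs are hidden beneath it. I'll lower it slowly, watching the force.

```bash
python3 -m creep '[[0.03,-0.04,0.1,0,0],[0,0,0.2,0,0],[0,0,0.1,0,0],[0,0,0.1,0,0],[0,0,0.1,0,0],[0,0,0.1,0,0],[0,0,0,0,0],[0,0,0,0,0]]' 50
python3 -c "
from h import *
go(.6143,.0048,.0377,90+35.2);print(bot.read_state()['torque'])"
```

```text
time: 9.75
tool_pos: [0.6131, 0.0045, 0.0504]
tcp_rot: [1.443, 2.79, 0.0]
wrist_force: [-0.6, -1.0, -3.7]
width: 0.444
grip_force: 51.6
units [-0.01  0.02  0.25] toolx yaw 125.29 spin 0.02 P [0.6131 0.0045 0.0504] F [-0.6 -1.  -3.7] w 0.444
[ 0.02248405 -0.04522942  0.02034708]
```

```bash
python3 -m creep '[[0,0,0.08,0,0],[0,0,0.08,0,0],[0,0,0.06,0,0],[0,0,0.04,0,0],[0,0,0,0,0],[0,0,0,0,0]]' 50
python3 -c "
from h import *
go(.6143,.0048,.0377,90+35.2);print(bot.read_state()['torque'])"
```

```text
time: 10.5
tool_pos: [0.6127, 0.0045, 0.0377]
tcp_rot: [-1.443, -2.79, 0.0]
wrist_force: [-4.0, 0.8, 2.7]
width: 0.446
grip_force: 52.3
units [-0.01  0.03 -0.  ] toolx yaw 125.29 spin 0.02 P [0.6127 0.0045 0.0377] F [-4.   0.8  2.7] w 0.446
[0.0242295  0.65010448 0.01352753]
```

```bash
python3 -m creep '[[0,0,0,0,0.7],[0,0,0,0,0.9],[0,0,0,0,1],[0,0,-0.4,0,1],[0,0,-0.8,0,1],[0,0,-0.9,1,1],[0,0,-0.9,1,1],[0,0,-0.85,1,1],[0,0,0,1,1],[0,0,0,1,1],[0,0,0,1,1],[0,0,0,0.16,1],[-0.6,-0.42,0,0,1],[-0.6,-0.42,0,0,1],[-0.7,-0.42,0,0,1],[0,0,0,0,1],[0,0,0,0,1]]' 50
python3 - <<'E'
from h import *
go(.55,-.09,.23,90)
p=cam("wrist"); save(p,"w4.png",s=1.5)
for t in ("pipe","flange_four","cap","ring"):
  for r in bot.regions_of(t,p): print(t,r["score"],r["bbox"])
E
```

```text
time: 12.62
tool_pos: [0.5503, -0.0903, 0.2305]
tcp_rot: [2.221, 2.221, 0.002]
wrist_force: [0.3, 1.0, 0.1]
width: 1.0
grip_force: 0.0
units [ 0.01 -0.01  0.01] toolx yaw 90.0 spin 0.0 P [ 0.5503 -0.0903  0.2305] F [0.3 1.  0.1] w 1.0
pipe 0.97 [0.0, 2.8, 76.8, 26.2]
pipe 0.81 [127.4, 0.0, 199.8, 31.1]
pipe 0.6 [117.7, 59.0, 192.6, 126.0]
flange_four 0.69 [256.9, 0.5, 378.7, 131.8]
cap 0.85 [146.7, 274.6, 197.0, 325.3]
```

View pics/w4.png

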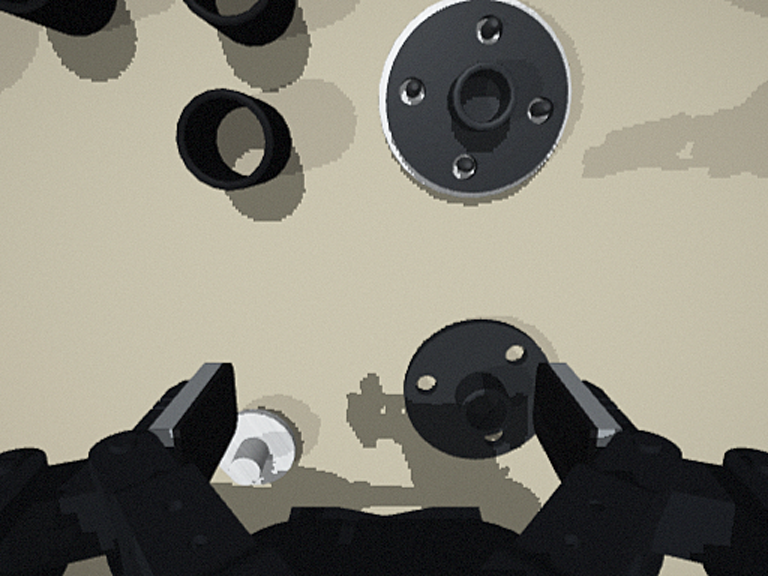

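The flange is seated with a stud in each hole. The chosen pipe's top rim is centred at (151,93), the hub top at (322,65) and the cap knob at (164,313). Next I'll fit the pipe and hub positions.

```bash
python3 - <<'E'
from h import *
p=cam("wrist")
print("pipe",ray(p,227/1.5,139/1.5,.06).round(4))
X=np.array([.455,-.022,.06])
im=p["pixels"]; 
print("hub",ray(p,482.5/1.5,97.5/1.5,.054).round(4), "studs",fit4(p,np.array([[488,28.5],[412.5,90],[540,109],[464,166]])/1.5,.028,(.61,.01)))
print("cap",ray(p,246/1.5,470/1.5,.05).round(4))
q=ray(p,227/1.5,139/1.5,.06)
go(q[0],q[1],.03,90)
E
```

```text
pipe [ 0.4564 -0.0198  0.06  ]
hub [0.6095 0.0043 0.054 ] studs (array([0.6102, 0.0054]), np.float64(82.2), 'rms', np.float64(0.96))
cap [ 0.4478 -0.2566  0.05  ]
units [ 1.4  -1.88  3.99] toolx yaw 90.07 spin 0.01 P [ 0.5502 -0.0898  0.2297] F [ 0.3 -1.2  0.8] w 1.0
```

```bash
python3 -m creep '[[0.7,-0.94,0,0,1],[0.7,-0.94,0,0,1],[0,0,0.8,0,1],[0,0,0.8,0,1],[0,0,0.8,0,1],[0,0,0.7,0,1],[0,0,0.5,0,1],[0,0,0.39,0,1],[0,0,0,0,1],[0,0,0,0,1]]' 40 && python3 -m creep '[[0,0,0,0,0],[0,0,0,0,0],[0,0,0,0,0],[0,0,0,0,0],[0,0,0,0,0],[0,0,0,0,0]]' 40; python3 - <<'E'
from h import *
go(.4564,-.0198,.03,90)
p=cam("wrist"); save(p,"w5.png",s=1.5)
E
```

```text
time: 14.18
tool_pos: [0.4566, -0.0204, 0.031]
tcp_rot: [2.22, 2.221, 0.001]
wrist_force: [-0.3, 0.8, 0.0]
width: 1.002
grip_force: 0.0
time: 14.92
tool_pos: [0.4568, -0.0205, 0.0318]
tcp_rot: [2.22, 2.221, 0.002]
wrist_force: [-2.8, 1.0, 5.9]
width: 0.697
grip_force: 42.2
units [ 0.01 -0.01  0.04] toolx yaw 90.0 spin 0.0 P [ 0.4568 -0.0205  0.0318] F [-2.8  1.   5.9] w 0.697
```

View pics/w5.png

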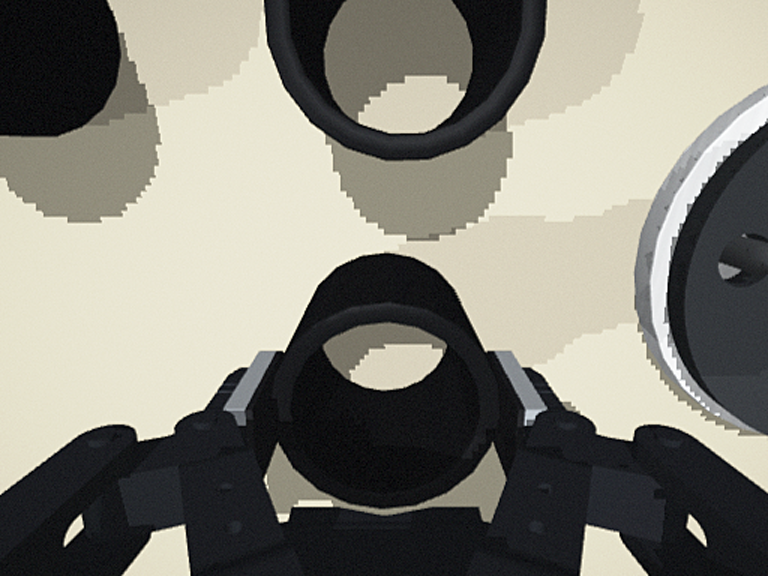

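The pipe is gripped, with its top rim centred near (257,270). I'll work out its offset in the hand, then lift.

```bash
python3 - <<'E'
from h import *
p=cam("wrist"); q=ray(p,386/1.5,405.5/1.5,.06); print(q.round(4), (q-bot.read_state()["tool_pos"]).round(4))
E
python3 -m creep '[[0,0,-0.4,0,0],[0,0,-0.8,0,0],[0,0,-0.8,0,0],[0,0,-0.2,0,0],[0,0,0,0,0],[0,0,0,0,0]]' 40
python3 -c "
from h import *
go(.6115,.005,.10,90)"
```

```text
[ 0.4577 -0.0185  0.06  ] [0.0009 0.0021 0.0282]
time: 15.78
tool_pos: [0.4545, -0.0204, 0.1385]
tcp_rot: [-2.22, -2.22, 0.003]
wrist_force: [-0.6, 0.3, -1.0]
width: 0.699
grip_force: 43.7
units [0.51 3.14 0.76] toolx yaw 90.0 spin -0.0 P [ 0.4545 -0.0204  0.1385] F [-0.6  0.3 -1. ] w 0.699
```

```bash
python3 -m creep '[[0,0.78,0,0,0],[0,0.78,0,0,0],[0.23,0.78,0,0,0],[0.24,0.80,0,0,0],[0,0,0.45,0,0],[0,0,0.45,0,0],[0,0,0,0,0],[0,0,0,0,0]]' 40
python3 - <<'E'
from h import *
go(.6115,.003,.0558,90)
p=cam("wrist"); save(p,"w6.png",s=1.5)
E
```

```text
time: 16.77
tool_pos: [0.6124, 0.003, 0.0946]
tcp_rot: [-2.221, -2.221, 0.002]
wrist_force: [1.1, 0.1, -0.8]
width: 0.698
grip_force: 43.8
units [-0.   -0.02  0.78] toolx yaw 90.0 spin -0.0 P [0.6124 0.003  0.0946] F [ 1.1  0.1 -0.8] w 0.698
```

View pics/w6.png

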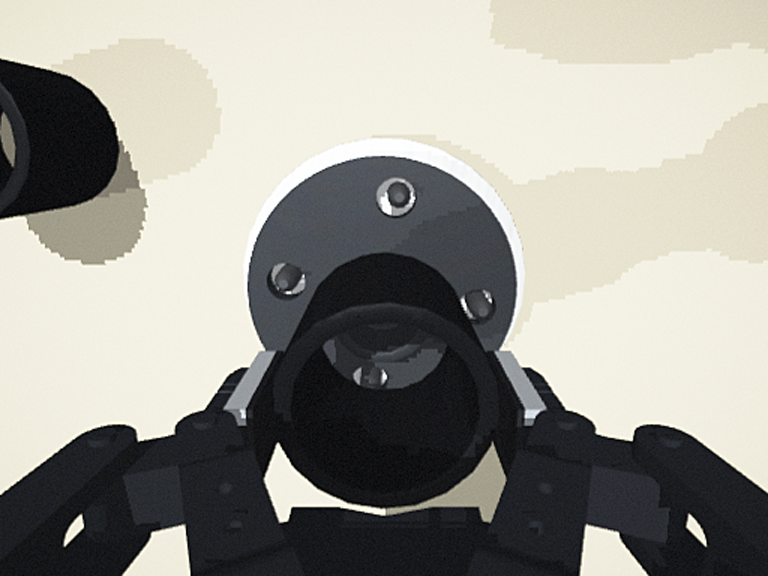

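Through and around the held pipe I can see three flange holes, at (264,131), (192,186) and (319,202). I'll refit the flange from these.

```bash
python3 - <<'E'
from h import *
p=cam("wrist"); s=bot.read_state()
f=fit4(p,np.array([[396.5,197.5],[288,279],[479,304]])/1.5,.024,(.61,.005)); print(f)
q=ray(p,386/1.5,405.5/1.5,.0946+.0282)
print("pipe",q.round(4),"err flange-pipe",(f[0]-q[:2]).round(4))
go(*(s["tool_pos"][:2]+f[0]-q[:2]),.0558,90)
E
```

```text
(array([0.6134, 0.0057]), np.float64(82.4), 'rms', np.float64(0.77))
pipe [0.6141 0.0045 0.1228] err flange-pipe [-0.0007  0.0012]
units [ 0.02 -0.01  0.81] toolx yaw 90.0 spin -0.0 P [0.6135 0.0029 0.0961] F [ 0.  -0.7 -1.9] w 0.7
```

```bash
python3 -m creep '[[0.02,-0.01,0.15,0,0],[0,0,0.15,0,0],[0,0,0.15,0,0],[0,0,0.15,0,0],[0,0,0.12,0,0],[0,0,0,0,0],[0,0,0,0,0]]' 40
python3 -c "
from h import *
go(.613,.004,.0558,90);print(bot.read_state()['torque'])"
```

```text
time: 17.75
tool_pos: [0.6126, 0.004, 0.0594]
tcp_rot: [2.221, 2.221, 0.0]
wrist_force: [-0.4, -1.0, -0.6]
width: 0.697
grip_force: 43.8
units [-0.    0.01  0.07] toolx yaw 90.0 spin -0.0 P [0.6126 0.004  0.0594] F [-0.4 -1.  -0.6] w 0.697
[ 0.00947595 -0.01951644 -0.00147795]
```

```bash
python3 -m creep '[[0,0,0.04,0,0],[0,0,0.03,0,0],[0,0,0.02,0,0],[0,0,0,0,0],[0,0,0,0,0]]' 40
python3 -c "
from h import *
go(.613,.004,.0558,90);print(bot.read_state()['torque'])"
```

```text
time: 18.38
tool_pos: [0.6126, 0.004, 0.0559]
tcp_rot: [2.221, 2.221, 0.0]
wrist_force: [-2.3, 0.2, 6.0]
width: 0.701
grip_force: 44.3
units [-0.    0.01  0.  ] toolx yaw 90.0 spin 0.0 P [0.6126 0.004  0.0559] F [-2.3  0.2  6. ] w 0.701
[-0.02319131  0.39584313 -0.04750521]
```

```bash
python3 -m creep '[[0,0,0,0,0.8],[0,0,0,0,1],[0,0,0,0,1],[0,0,-0.5,0,1],[0,0,-0.8,0,1],[0,0,-0.8,0,1],[0,0,-0.8,0,1],[-0.8,0,-0.6,0,1],[-0.8,0,0,0,1],[0,0,0,0,1],[0,0,0,0,1]]' 40
python3 -c "
from h import *
p=cam('wrist');cv2.imwrite('pics/pa.png',p['pixels'][:,:,::-1]);go(.613,-.08,.23,90)
np.save('pa.npy',p,allow_pickle=True)"
python3 -m creep '[[-0.85,-0.47,0,0,1],[-0.85,-0.47,0,0,1],[-0.85,-0.47,0,0,1],[-0.85,-0.47,0,0,1],[-0.85,-0.47,0,0,1],[-0.85,-0.47,0,0,1],[0,0,0,0,1],[0,0,0,0,1]]' 40
python3 -c "
from h import *
p=cam('wrist');go(.447,-.26,.03,90)
np.save('pb.npy',p,allow_pickle=True)
a=cv2.imread('pics/pa.png')[:260,150:450];b=p['pixels'][:260,150:450,::-1]
cv2.imwrite('pics/pab.png',cv2.resize(np.hstack([a,b]),None,fx=1.33,fy=1.33))
for r in bot.regions_of('cap',p): print(r['score'],r['bbox'])"
```

```text
time: 19.75
tool_pos: [0.612, -0.0758, 0.2292]
tcp_rot: [-2.221, -2.22, 0.0]
wrist_force: [0.5, -0.3, 0.1]
width: 1.001
grip_force: 0.0
units [-0.09  0.02 -0.02] toolx yaw 90.01 spin 0.0 P [ 0.612  -0.0753  0.2291] F [-0.8  0.4  0. ] w 0.999
time: 20.8
tool_pos: [0.4717, -0.3299, 0.2293]
tcp_rot: [-2.22, -2.221, -0.001]
wrist_force: [0.8, -0.3, 0.6]
width: 1.001
grip_force: 0.0
units [ 1.39 -0.5   3.99] toolx yaw 90.07 spin 0.01 P [ 0.472  -0.3296  0.2294] F [0.5 0.2 0.9] w 1.003
0.56 [198.4, 58.9, 264.4, 128.9]
```

View pics/pab.png

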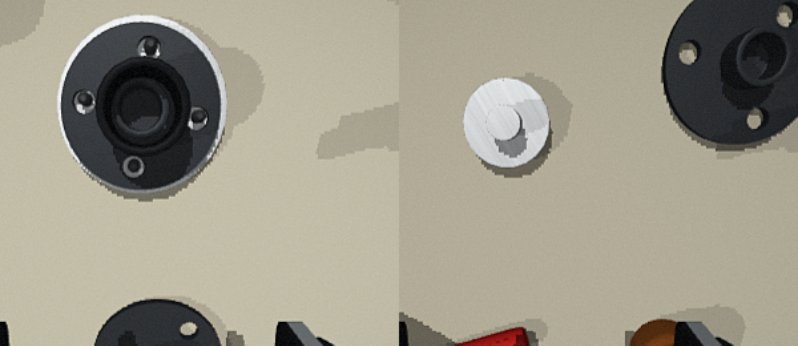

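Left: the pipe stands around the hub with an even gap, upright. Right: the cap's rim is centred at about (231,92) and its knob at (228,92). Next I'll compute positions.

```bash
python3 - <<'E'
from h import *
a=np.load('pa.npy',allow_pickle=True).item();b=np.load('pb.npy',allow_pickle=True).item()
print("pipe",ray(a,257.9,77.4,.084).round(4))
k=ray(b,228.2,92.5,.05);print("cap",ray(b,231.2,92.5,.022).round(4),k.round(4))
go(k[0],k[1],.027,90)
E
```

```text
pipe [0.6139 0.006  0.084 ]
cap [ 0.447  -0.2589  0.022 ] [ 0.4462 -0.2594  0.05  ]
units [ 1.4  -0.51  4.05] toolx yaw 90.1 spin 0.02 P [ 0.4721 -0.3295  0.2295] F [-0.1 -0.1 -0. ] w 1.001
```

```bash
python3 -m creep '[[0.69,-0.25,0,0,1],[0.69,-0.25,0,0,1],[0,0,0.8,0,1],[0,0,0.8,0,1],[0,0,0.8,0,1],[0,0,0.7,0,1],[0,0,0.5,0,1],[0,0,0.43,0,1],[0,0,0,0,1],[0,0,0,0,1]]' 50 && python3 -m creep '[[0,0,0,0,0],[0,0,0,0,0],[0,0,0,0,0],[0,0,0,0,0],[0,0,0,0,0],[0,0,0,0,0],[0,0,0,0,0],[0,0,0,0,0]]' 50; python3 - <<'E'
from h import *
go(.4466,-.260,.027,90)
p=cam("wrist"); save(p,"w7.png",s=1.5)
E
```

```text
time: 22.15
tool_pos: [0.4473, -0.2616, 0.0291]
tcp_rot: [2.219, 2.222, 0.0]
wrist_force: [0.7, -0.4, 0.3]
width: 1.002
grip_force: 0.0
time: 23.15
tool_pos: [0.4464, -0.2622, 0.0287]
tcp_rot: [2.221, 2.221, -0.0]
wrist_force: [-2.1, 0.3, 4.5]
width: 0.251
grip_force: 48.9
units [0.04 0.   0.03] toolx yaw 90.0 spin -0.0 P [ 0.4464 -0.2622  0.0287] F [-2.1  0.3  4.5] w 0.251
```

View pics/w7.png

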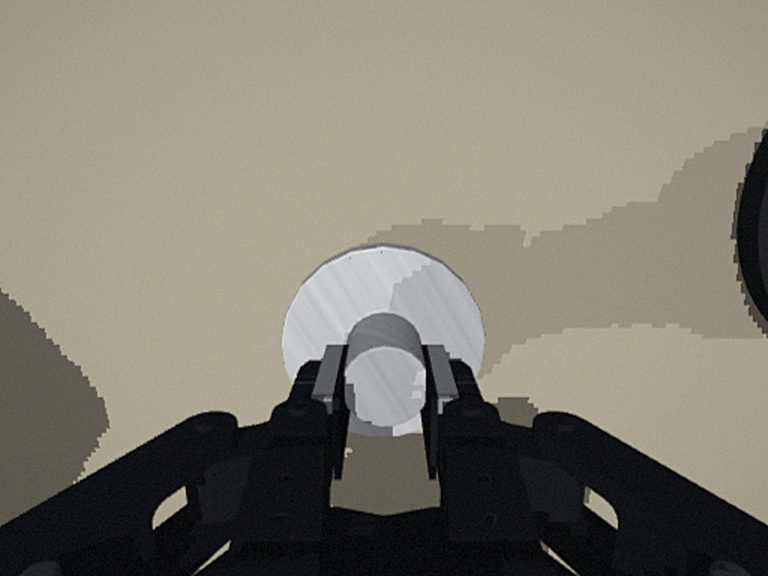

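The cap is held by its knob, with the knob top at (257,259) and the rim centred near (256,227).

```bash
python3 - <<'E'
from h import *
p=cam("wrist"); t=bot.read_state()["tool_pos"]
for u,v,z in ((386,388,.05),(384,341,.022)): print((ray(p,u/1.5,v/1.5,z)-t).round(4))
E
python3 -m creep '[[0,0,-0.4,0,0],[0,0,-0.8,0,0],[0,0,-0.8,0,0],[0,0,-0.8,0,0],[0,0,-0.2,0,0],[0,0,0,0,0],[0,0,0,0,0]]' 50
python3 -c "
from h import *
go(.613,.003,.12,90)"
```

```text
[0.001  0.0034 0.0213]
[ 0.0004  0.0056 -0.0067]
time: 24.12
tool_pos: [0.445, -0.261, 0.1757]
tcp_rot: [-2.218, -2.218, 0.001]
wrist_force: [-1.1, -0.2, -2.7]
width: 0.254
grip_force: 49.4
units [5.28 3.36 1.11] toolx yaw 90.0 spin -0.0 P [ 0.445  -0.261   0.1757] F [-1.1 -0.2 -2.7] w 0.254
```

```bash
python3 -m creep '[[0.75,0.48,0,0,0],[0.75,0.48,0,0,0],[0.75,0.48,0,0,0],[0.75,0.48,0,0,0],[0.75,0.48,0,0,0],[0.75,0.48,0,0,0],[0.76,0.48,0,0,0],[0,0,0.5,0,0],[0,0,0.5,0,0],[0,0,0,0,0],[0,0,0,0,0]]' 50
python3 - <<'E'
from h import *
go(.613,.002,.1127,90)
p=cam("wrist"); save(p,"w8.png",s=1.5);s=cam("scene");sd=cam("side")
c=lambda q,b:cv2.resize(q["pixels"][b[1]:b[3],b[0]:b[2],::-1],(300,300),interpolation=3)
w=cv2.resize(p["pixels"][60:384,:,::-1],(474,300))
X=np.array([.613,.004,.07]);out=[]
for q in (s,sd):
    u,v=proj(q,X)[0].astype(int); out.append(c(q,(u-35,v-35,u+35,v+35)))
cv2.imwrite("pics/w8c.png",np.vstack([np.pad(w,((0,0),(0,126),(0,0))),np.hstack(out)]))
E
```

```text
time: 25.5
tool_pos: [0.614, 0.0009, 0.1276]
tcp_rot: [-2.221, -2.22, 0.001]
wrist_force: [0.1, 0.3, -1.3]
width: 0.252
grip_force: 49.5
units [ 0.02 -0.02  0.3 ] toolx yaw 89.99 spin -0.0 P [0.614  0.0009 0.1276] F [ 0.1  0.3 -1.3] w 0.252
```

View pics/w8c.png

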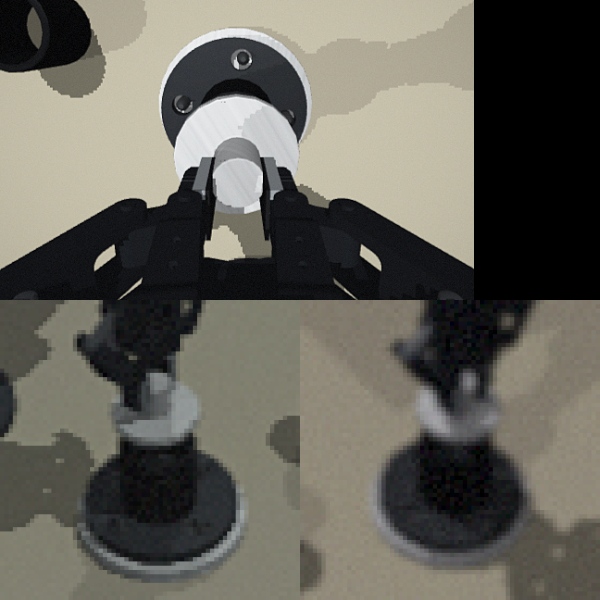

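The cap hangs centred over the pipe in both side views. Now I'll lower it.

```bash
python3 -m creep '[[0.02,-0.02,0.1,0,0],[0,0,0.1,0,0],[0,0,0.1,0,0],[0,0,0.1,0,0],[0,0,0.08,0,0],[0,0,0,0,0],[0,0,0,0,0]]' 50
python3 -c "
from h import *
go(.613,.002,.0987,90);print(bot.read_state()['torque'])"
```

```text
time: 26.52
tool_pos: [0.6135, 0.002, 0.1043]
tcp_rot: [2.221, 2.221, 0.0]
wrist_force: [0.5, -0.3, -2.0]
width: 0.25
grip_force: 49.5
units [-0.   -0.01  0.11] toolx yaw 90.0 spin -0.0 P [0.6135 0.002  0.1043] F [ 0.5 -0.3 -2. ] w 0.25
[-0.02604172  0.04687223 -0.04133378]
```

Spigot is inside the bore without contact; continue.

```bash
python3 -m creep '[[0,0,0.05,0,0],[0,0,0.04,0,0],[0,0,0.03,0,0],[0,0,0.01,0,0],[0,0,0,0,0],[0,0,0,0,0]]' 50
python3 -c "
from h import *
go(.613,.002,.0987,90);print(bot.read_state()['torque'])"
```

```text
time: 27.28
tool_pos: [0.6143, 0.002, 0.0989]
tcp_rot: [2.22, 2.22, 0.002]
wrist_force: [-1.0, -0.0, 6.5]
width: 0.255
grip_force: 50.2
units [-0.   -0.03  0.  ] toolx yaw 90.0 spin -0.0 P [0.6143 0.002  0.0989] F [-1.  -0.   6.5] w 0.255
[ 0.0524788  -0.0700589  -0.01457352]
```

```bash
python3 -m creep '[[0,0,0,0,0.5],[0,0,0,0,0.8],[0,0,0,0,1],[0,0,0,0,1],[0,0,-0.6,0,1],[0,0,-0.8,0,1],[0,0,-0.8,0,1],[-0.8,0,-0.4,0,1],[-0.84,0,0,0,1],[0,0,0,0,1],[0,0,0,0,1]]' 50
python3 -c "
from h import *
p=cam('wrist');np.save('pa.npy',p,allow_pickle=True);go(.613,-.08,.23,90)"
python3 -m creep '[[0.8,-0.48,0,0,1],[0.8,-0.48,0,0,1],[0.8,-0.48,0,0,1],[0.8,-0.48,0,0,1],[0.8,-0.48,0,0,1],[0.6,-0.48,0,0,1],[0,0,0,0,1],[0,0,0,0,1]]' 50
python3 - <<'E'
from h import *
p=cam('wrist');go(.45,.23,.03,90)
np.save('pb.npy',p,allow_pickle=True)
a=np.load('pa.npy',allow_pickle=True).item()["pixels"][:200,180:340,::-1];b=p['pixels'][:200,150:310,::-1]
cv2.imwrite('pics/pc.png',cv2.resize(np.hstack([a,b]),None,fx=2.5,fy=2.5,interpolation=3))
for r in bot.regions_of('ring',p): print(r['score'],r['bbox'])
E
```

```text
time: 28.65
tool_pos: [0.6131, -0.0798, 0.2273]
tcp_rot: [-2.222, -2.22, 0.0]
wrist_force: [-0.4, 0.1, -0.5]
width: 1.004
grip_force: 0.0
units [-0.01 -0.   -0.05] toolx yaw 90.01 spin 0.0 P [ 0.6131 -0.0793  0.2273] F [-0.1 -0.6  0.9] w 1.001
time: 29.7
tool_pos: [0.4693, 0.1505, 0.2277]
tcp_rot: [2.219, 2.223, 0.0]
wrist_force: [-0.6, -0.9, -0.4]
width: 1.0
grip_force: 0.0
units [ 1.6  -0.39  3.95] toolx yaw 90.03 spin 0.01 P [0.4696 0.15   0.2278] F [-0.7 -0.1  0. ] w 0.998
0.73 [205.6, 56.9, 263.8, 120.3]
```

View pics/pc.png

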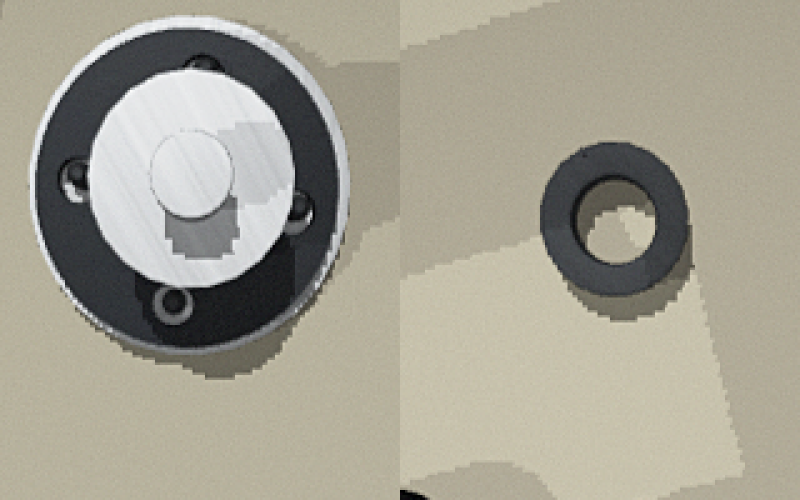

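Left: the cap sits in the pipe, with its rim centred at (257,71) and its knob at (257,69). Right: the ring's top is centred at (236,88).

```bash
python3 - <<'E'
from h import *
a=np.load('pa.npy',allow_pickle=True).item();b=np.load('pb.npy',allow_pickle=True).item()
print("cap",ray(a,257,71.4,.092).round(4),ray(a,256.6,69.2,.120).round(4))
k=ray(b,235.6,87.6,.024);print("ring",k.round(4))
go(k[0],k[1]-.0015,.01,90)
E
```

```text
cap [0.6142 0.0059 0.092 ] [0.6139 0.0053 0.12  ]
ring [0.4493 0.2258 0.024 ]
units [ 1.49 -0.41  4.35] toolx yaw 89.99 spin -0.0 P [0.4698 0.1497 0.2277] F [-0.3  0.9 -0.8] w 0.999
```

```bash
python3 -m creep '[[0.74,-0.2,0,0,1],[0.75,-0.21,0,0,1],[0,0,0.8,0,1],[0,0,0.8,0,1],[0,0,0.8,0,1],[0,0,0.8,0,1],[0,0,0.6,0,1],[0,0,0.4,0,1],[0,0,0.16,0,1],[0,0,0,0,1],[0,0,0,0,1]]' 60 && python3 -m creep '[[0,0,0,0,0],[0,0,0,0,0],[0,0,0,0,0],[0,0,0,0,0],[0,0,0,0,0],[0,0,0,0,0]]' 60; python3 - <<'E'
from h import *
p=cam("wrist");t=bot.read_state()["tool_pos"];go(.4493,.2243,.01,90)
g=cv2.cvtColor(p["pixels"],cv2.COLOR_RGB2GRAY)
for r in bot.regions_of("ring",p):
    m=r["mask"];print(r["score"],r["bbox"],m.sum())
# predicted outlines for candidate tool-x offsets vs mask: front edge of outer top rim
def front(dy):
    a=np.linspace(0,2*np.pi,200);q=proj(p,np.c_[t[0]+.03*np.cos(a),t[1]+dy+.03*np.sin(a),np.full(200,.024)]);q0=proj(p,np.c_[t[0]+.03*np.cos(a),t[1]+dy+.03*np.sin(a),np.zeros(200)])
    return round(min(q[:,1].min(),q0[:,1].min()),1),q[:,0].min().round(1),q[:,0].max().round(1)
for dy in np.arange(-.004,.0061,.001): print(round(dy,3),front(dy))
print(g[150:260:2,int(proj(p,[t[0],t[1]+.02,.024])[0,0])])
E
```

```text
time: 31.18
tool_pos: [0.45, 0.2247, 0.0108]
tcp_rot: [2.221, 2.22, 0.003]
wrist_force: [0.0, -0.7, 1.1]
width: 0.997
grip_force: 0.0
time: 31.92
tool_pos: [0.4495, 0.2249, 0.0116]
tcp_rot: [2.221, 2.222, 0.002]
wrist_force: [-3.2, -1.7, 10.0]
width: 0.663
grip_force: 61.7
units [-0.01 -0.    0.03] toolx yaw 90.03 spin 0.0 P [0.4495 0.2249 0.0115] F [-3.6 -1.2  9.6] w 0.666
0.82 [190.9, 175.7, 324.1, 314.1] 12146
-0.004 (np.float64(183.6), np.float64(185.3), np.float64(324.7))
-0.003 (np.float64(181.5), np.float64(185.2), np.float64(324.8))
-0.002 (np.float64(179.5), np.float64(185.0), np.float64(325.0))
-0.001 (np.float64(177.4), np.float64(184.9), np.float64(325.1))
0.0 (np.float64(175.4), np.float64(184.8), np.float64(325.2))
0.001 (np.float64(173.3), np.float64(184.6), np.float64(325.4))
0.002 (np.float64(171.2), np.float64(184.5), np.float64(325.5))
0.003 (np.float64(169.2), np.float64(184.4), np.float64(325.6))
0.004 (np.float64(167.1), np.float64(184.2), np.float64(325.8))
0.005 (np.float64(165.0), np.float64(184.1), np.float64(325.9))
0.006 (np.float64(162.9), np.float64(184.0), np.float64(326.0))
[178 177 178 177 176 182 176 179 178 177 179 177 177  23  43  45  46  40
  47  67  72  63  63  62  64  66  64  65  63  62  57  54  55  91  93 137
 189 185 179 180 179 176 175 175 181 178 178 180 171 180 179 175 180 176
 180]
```

```bash
python3 -m creep '[[0,0,-0.4,0,0],[0,0,-0.8,0,0],[0,0,-0.8,0,0],[0,0,-0.8,0,0],[0,0,-0.4,0,0],[-0.74,0.55,0,0,0],[-0.74,0.55,0,0,0],[-0.73,0.55,0,0,0],[-0.73,0.55,0,0,0],[-0.73,0.55,0,0,0],[-0.73,0.54,0,0,0],[0,0,0,0,0],[0,0,0,0,0]]' 60
python3 -c "
from h import *
go(.6138,.005,.134,90)"
```

```text
time: 33.65
tool_pos: [0.6125, 0.0047, 0.169]
tcp_rot: [-2.221, -2.219, 0.002]
wrist_force: [-0.4, 0.1, -3.5]
width: 0.66
grip_force: 65.3
units [0.01 0.03 0.7 ] toolx yaw 89.96 spin -0.01 P [0.6125 0.0047 0.169 ] F [-0.4  0.1 -3.5] w 0.66
```

```bash
python3 -m creep '[[0.01,0.02,0.3,0,0],[0,0,0.3,0,0],[0,0,0.15,0,0],[0,0,0.15,0,0],[0,0,0.1,0,0],[0,0,0.1,0,0],[0,0,0,0,0],[0,0,0,0,0]]' 60
python3 -c "
from h import *
go(.6138,.005,.1036,90);print(bot.read_state()['torque'])"
```

```text
time: 34.65
tool_pos: [0.6147, 0.005, 0.1151]
tcp_rot: [2.221, 2.221, 0.001]
wrist_force: [0.4, 0.2, -3.5]
width: 0.664
grip_force: 65.3
units [ 0.   -0.02  0.23] toolx yaw 89.99 spin -0.0 P [0.6147 0.005  0.1151] F [ 0.4  0.2 -3.5] w 0.664
[-0.01327462 -0.00193983  0.02839953]
```

The ring is around the knob with no contact. I'll lower it the rest of the way.

```bash
python3 -m creep '[[0,0,0.1,0,0],[0,0,0.08,0,0],[0,0,0.04,0,0],[0,0,0.02,0,0],[0,0,0,0,0],[0,0,0,0,0]]' 60
python3 -c "
from h import *
go(.6138,.005,.1036,90);print(bot.read_state()['torque'])"
```

```text
time: 35.4
tool_pos: [0.6142, 0.005, 0.1036]
tcp_rot: [-2.221, -2.221, 0.0]
wrist_force: [-4.1, -0.4, 5.2]
width: 0.661
grip_force: 66.2
units [-0.   -0.01  0.  ] toolx yaw 90.0 spin 0.0 P [0.6142 0.005  0.1036] F [-4.1 -0.4  5.2] w 0.661
[0.02642969 0.85416637 0.03398382]
```

Contact at the expected height. I'll release, retreat and check numerically.

```bash
python3 -m creep '[[0,0,0,0,0.8],[0,0,0,0,1],[0,0,0,0,1],[0,0,0,0,1],[0,0,-0.5,0,1],[0,0,-0.8,0,1],[0,0,-0.8,0,1],[-0.8,0,-0.4,0,1],[-0.8,0,0,0,1],[-0.8,0,0,0,1],[-0.4,0,0,0,1],[0,0,0,0,1],[0,0,0,0,1],[0,0,0,0,1]]' 60
python3 - <<'E'
from h import *
go(.613,-.13,.24,90)
H=dict(flange_four=(.012,.024),pipe=(.084,.084),cap=(.092,.12),ring=(.116,.116),jar=(.0325,.03),flange_three=(.01,.01),calliper=(.006,.006),screwdriver=(.013,.013))
for n in ("wrist","scene","side"):
    p=cam(n)
    for t in H:
        for r in bot.look_for(t,p)[:3]:
            b=r["bbox"];print(n,t,round(r["score"],2),np.round(b).tolist(),ray(p,(b[0]+b[2])/2,(b[1]+b[3])/2,H[t][0])[:2].round(3))
    # expected ring top outline at z=.116
    a=np.linspace(0,6.28,100);q=proj(p,np.c_[.6138+.03*np.cos(a),.005+.03*np.sin(a),np.full(100,.116)])
    q0=proj(p,np.c_[.6138+.03*np.cos(a),.005+.03*np.sin(a),np.full(100,.092)]);q=np.r_[q,q0]
    print(n,"expected ring box",q.min(0).round(),q.max(0).round())
    save(p,"end_"+n+".png")
E
```

```text
time: 37.15
tool_pos: [0.6144, -0.1336, 0.2277]
tcp_rot: [-2.22, -2.223, -0.0]
wrist_force: [1.2, -0.5, -0.3]
width: 0.999
grip_force: 0.0
units [ 0.07 -0.03 -0.25] toolx yaw 90.08 spin 0.01 P [ 0.6144 -0.1336  0.2277] F [ 1.2 -0.5 -0.3] w 0.999
wrist flange_four 0.57 [192.0, 0.0, 317.0, 86.0] [ 0.613 -0.015]
wrist pipe 0.82 [228.0, 40.0, 280.0, 54.0] [ 0.613 -0.029]
wrist ring 0.9 [218.0, 2.0, 298.0, 39.0] [ 0.616 -0.016]
wrist flange_three 0.92 [212.0, 177.0, 319.0, 277.0] [ 0.626 -0.212]
wrist expected ring box [210. -66.] [299.  40.]
scene pipe 0.68 [229.0, 210.0, 246.0, 223.0] [0.663 0.046]
scene pipe 0.57 [270.0, 184.0, 291.0, 205.0] [0.499 0.098]
scene pipe 0.54 [290.0, 167.0, 306.0, 193.0] [0.401 0.104]
scene cap 0.55 [229.0, 191.0, 250.0, 210.0] [0.609 0.011]
scene ring 0.68 [228.0, 189.0, 246.0, 209.0] [0.627 0.017]
scene jar 0.79 [139.0, 146.0, 159.0, 167.0] [ 0.583 -0.451]
scene flange_three 0.56 [168.0, 184.0, 204.0, 208.0] [ 0.641 -0.204]
scene calliper 0.96 [353.0, 256.0, 395.0, 293.0] [0.546 0.472]
scene screwdriver 0.43 [173.0, 135.0, 180.0, 150.0] [ 0.437 -0.45 ]
scene expected ring box [227. 189.] [246. 207.]
side flange_four 0.66 [265.0, 168.0, 297.0, 194.0] [ 0.609 -0.005]
side flange_four 0.53 [273.0, 158.0, 289.0, 173.0] [0.656 0.049]
side pipe 0.89 [224.0, 171.0, 242.0, 197.0] [0.438 0.047]
side pipe 0.63 [272.0, 173.0, 290.0, 182.0] [ 0.577 -0.036]
side pipe 0.63 [194.0, 190.0, 215.0, 216.0] [0.323 0.043]
side cap 0.65 [273.0, 156.0, 289.0, 172.0] [0.612 0.003]
side cap 0.3 [272.0, 171.0, 288.0, 182.0] [ 0.573 -0.036]
side ring 0.56 [271.0, 151.0, 291.0, 170.0] [ 0.607 -0.001]
side jar 0.59 [364.0, 256.0, 388.0, 286.0] [ 0.58  -0.458]
side flange_three 0.67 [309.0, 201.0, 344.0, 233.0] [ 0.621 -0.215]
side calliper 0.49 [167.0, 115.0, 203.0, 130.0] [0.523 0.468]
side screwdriver 0.91 [324.0, 295.0, 345.0, 330.0] [ 0.4   -0.463]
side expected ring box [272. 152.] [290. 170.]
```

The ring's outline matches the seated prediction within 2 px in the scene and side views. The other flange, the calliper and the jar show no shift beyond measuring error. The screwdriver is only partly detected, and the arm never went near it.

```bash
python3 -c "
from workcell import bot
print(bot.finish_job())"
```

```text
the job is handed in; nothing more can be done
None
```

The stack was built in the order asked (four-hole flange, pipe, cap, ring), each part touching down at its expected seated height, and the job was handed in after about 37 s of robot time; the hand-in returned no verdict.

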